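# Turn the clay figure to the camera and take its picture

## Task

The freshly painted clay figure on the turntable is to be photographed: push one of the turntable's arms round with a fingertip until the figure squarely faces the camera, let go, and then press the remote shutter button fully down and release it; do not press it before the figure faces the camera. The paint is wet, so touch neither the figure nor the round plate it stands on, and leave the camera and all the other things on the table alone.

Things in the scene. Friction and masses are not known exactly. Their poses are not given: they have to be found in the camera images.
- foot: Fixed iron foot of the turntable (banding wheel), 140 mm across. Origin: on the table, on the wheel's vertical axis; its yaw has no visible meaning. Above it a hub with three arms and a round plate turn as one, freely several turns either way, carrying the figure. The bearing is stiff (0.1 N m, under 1 N at an arm's end): the wheel stays where it is left and does not coast.
- arm1_end (a point): Centre of the black ball (20 mm across) at the end of one of the turntable's three arms, 147 mm from the axis, 45 mm above the table. Each arm is a level steel bar, 12 mm thick, straight out from the axis at that height; between the plate's edge (85 mm out) and the ball it can be pushed sideways, either way. The arms stand at any angle to the figure.
- arm2_end (a point): The same point on the next arm, 120 degrees counter-clockwise from above.
- arm3_end (a point): The same point on the third arm, 120 degrees further counter-clockwise.
- figure: Loose clay figure of a woman in a ruffled skirt, 120 mm tall, 84 mm across, 0.3 kg, standing on the middle of the plate and turning with it. Origin: centre of its underside, on the wheel's axis. Its +x axis points out of its face, to the reddish bowl (40 mm across) held 42 mm in front of it; z is up. At the start it looks 40 to 180 degrees away from the camera, to either side.
- camera: Black and silver camera on a mini tripod, 173 mm tall, 108 mm wide, fixed to the table, its lens 126 mm up and pointing at the turntable's axis from 240 to 260 mm away. Origin: on the table under the camera. The lens looks along its own -x axis (the figure faces it when the figure's +x axis points at the camera).
- shutter (a joint): Travel of the remote shutter's push button: 0 up, 0.006 m fully down; spring, about 5 N fully down, comes back up by itself.
- shutter_top (a point): Centre of the top face of the remote shutter's push button: a silver round button, 28 mm across, in a low round black housing fixed to the table; pressed straight down.
- paint_jar: Bystander: closed jar of reddish paint, 60 mm across, 65 mm tall, origin centre of its underside.
- water_pot: Bystander: blue water pot, 84 mm across, 95 mm tall, origin centre of its underside.
- clay_cup: Bystander: white clay cup, 68 mm across, 85 mm tall, origin centre of its underside.
- brush: Bystander: blue-handled brush, 180 mm long, lying along its x axis.
- brush_b: Bystander: wooden-handled brush, 200 mm long, lying along its x axis.
- glaze: Bystander: white bottle with a black cap, 60 mm across, 150 mm tall, origin centre of its underside.
- wheel: The turning part: hub, three arms and the round aluminium plate that the figure stands on, 170 mm across, underside 58 mm and top 70 mm above the table. Origin: on the wheel's axis, at table height; its +x axis points along the arm of arm1_end.
Mind the look-alikes: they are no part of the job. Of the things that look like the part that bears shutter, the middle-sized one is meant.

How it is judged:
By the outcome, as a careful person would: the job done as asked, in the order asked, and still so for the second after the job is handed in, with the robot touching nothing.
It also fails if it takes over 64 s, if anything falls off the work surface, if the arm or the gripper's body presses on something with over 40 N, if the wrist force passes 120 N, or if a joint passes its speed limit or range.

## Robot

A 6-joint arm with a two-finger parallel gripper is mounted at the origin on the work surface. World frame = base frame: x ahead of the robot, y to its left, z up, the work surface at z = 0. Lengths are in m, angles in rad, forces in N, time in s.
With the tool pointing down it reaches from about 0.375 to 0.975 m from the base axis. Payload 3.8 kg.
Tool frame: the origin (TCP) lies midway between the tips of the shut fingers; the grasp point (between the pads) lies 19 mm behind it; z points along the fingers, y is the line along which they close (so a half turn about z gives the same grasp; the last joint's range is limited). The gripper opens to 85 mm and grips with 20 to 120 N. Pads are 22 mm wide; open, the fingers measure 114 mm over their backs; the gripper's body (76 mm by 85 mm) begins 54 mm behind the grasp point. The pads swing forward as they close: fully open they stand 13 mm farther back than shut.
Start: joints at [1.283, 0.264, 1.604, -0, 1.274, -0.037], TCP at [0.168, 0.654, 0.231] pointing down, gripper open.
Joint ranges: [-2.63, 2.63], [-0.94, 2.18], [0.31, 2.57], [-1.31, 4.45], [0, 2.66], [-2.55, 2.55]. Speed limits (rad/s): [2.57, 2.57, 3.14, 3.14, 3.14, 3.14].

## Interface

Orientations are given as a rotation vector (axis times angle).
In Python, from station import env gives the robot as it stands.
- The arm moves only by the tool jog_arm, never from a script. Its argument "commands" is a list of rows, each an object of numbers: "gripper": the finger opening in m, from 0 to 0.0854; "dx", "dy", "dz": the shift along the tool's x, y, z in m; "rx", "ry", "rz": the turn, a rotation vector about the tool's x, y, z in rad. In form: [{"gripper": .., "dx": .., "dy": .., "dz": .., "rx": .., "ry": .., "rz": ..}, ...]. A call has 1 to 5 rows; each row shifts and turns the commanded pose from where the row before left it, along the tool's axes as they then stand; what a row does not reach is not made up. A row lasts 1/10 s, in which the tool goes at most 50 mm and 8.59 degrees, less where a joint would pass 70% of its speed; a pose out of reach is approached as far as the arm can. A call with a gripper value outside its range is refused whole. The fingers move at their own pace and stop on an object; "newtons" is the grip in N (left out, the last holds). Time passes only in rows, so rows that do not move let the fingers close. It gives the time, the measured TCP pose, the force, the opening and the grip force at its end, in the units of the state.
- env.get_obs(): the state, without advancing time (a new reading comes with each control period).
- env.read_camera(name): name is "side" or "top" or "wrist"; returns a dict with "pixels" (480x640x3 uint8, blue, green, red), "intrinsics" (3x3 intrinsics, pixels), "dist" ([k1, k2, p1, p2, k3] as OpenCV has them; the pictures are not rectified), "camera_from_world" (4x4, takes a point from world to camera coordinates); the wrist camera has in their place "mount" (4x4, takes a point from camera to tool coordinates, whose origin is the TCP and whose axes are the flange's). Camera axes: x right, y down, z forward; pixel columns grow to the right and rows downward; lengths in m; the calibration is good to about 2 mm. A picture is of the moment at which its call begins: read the wrist's pose just before it. There is no depth.
- env.close_job(): hands the job in; it is judged then, once.
Trained networks look in a picture, given as the dict that the camera call returned (one of the last four; its "shot" number tells which), for a name from the list of things; names that differ only in an ending like _2 or _b are one class to them, and where a whole thing is asked for, a point or a joint stands for the part that bears it (a point fixed in the world has none). Each returns a list of dicts, best first, with "score" (0 to 1); they miss things now and then, are a little off and sometimes report something else, mostly with a low value. They report only what shows in the picture. A call takes as long as a camera call. They do not tell look-alikes from the thing itself.
- env.masks_of(target, picture): "mask" (480x640 bool, what is visible of it) and "point" ([column, row] in pixels, amid what is visible of it).
The state is a dict: "clock": time; "joint_positions": joint angles; "qvel": joint speeds; "tau": joint torques, N m; "tcp_pos": TCP position; "ee_rot": TCP orientation; "force": force on the tool from outside, world axes, zero at the start; "ft_torque": the same for the moment, N m; "opening": opening from 0.0 (shut) to 1.0 (fully open); "finger_force": force on a finger pad.
Only numpy, scipy, OpenCV 4.12 (cv2) and the standard library are available. Lean on these libraries where they do the work, as an engineer would, in place of code of your own. Each camera call takes 0.05 s, during which the arm holds its last target. There are 200 camera calls.

## Working session

There is one attempt and no reset: what is moved stays moved. The work goes in short steps, Python scripts to look and compute and a tool call to move; the robot and the scene stay as the last step left them, time stands still between calls to the robot, and variables do not carry over. Pictures are saved under pics/ and viewed, at most 10 in all, crops included, and the job is handed in when it is done.

Besides the shell and the picture viewer there is one more tool, called as a command line: name --argument value ..., lists and objects as JSON in quotes. jog_arm: Moves the arm, as the interface text tells. Its arguments: {"type":"object","properties":{"commands":{"type":"array"},"newtons":{"type":"number"}},"required":["commands"]}

```bash
mkdir -p pics
cat > h.py <<'E'
import numpy as np, cv2
from scipy.spatial.transform import Rotation as R
from station import env
def undist(p,pic):
    return cv2.undistortPoints(np.array(p,float).reshape(-1,1,2),np.array(pic["intrinsics"],float),np.array(pic["dist"],float)).reshape(-1,2)
def cfw(pic,obs=None):
    if "camera_from_world" in pic: return np.array(pic["camera_from_world"])
    T=np.eye(4);T[:3,:3]=R.from_rotvec(obs["ee_rot"]).as_matrix();T[:3,3]=obs["tcp_pos"]
    return np.linalg.inv(T@np.array(pic["mount"]))
def ray(p,pic,obs=None):
    M=cfw(pic,obs);x=np.append(undist(p,pic)[0],1)
    return -M[:3,:3].T@M[:3,3], M[:3,:3].T@x
def atz(p,z,pic,obs=None):
    o,d=ray(p,pic,obs);return o+d*(z-o[2])/d[2]
def tri(rays):
    A=0;b=0
    for o,d in rays:
        d=d/np.linalg.norm(d);P=np.eye(3)-np.outer(d,d);A=A+P;b=b+P@o
    return np.linalg.solve(A,b)
def proj(X,pic,obs=None):
    M=cfw(pic,obs)
    return cv2.projectPoints(np.array(X,float).reshape(-1,1,3),cv2.Rodrigues(M[:3,:3])[0],M[:3,3],np.array(pic["intrinsics"],float),np.array(pic["dist"],float))[0].reshape(-1,2)
E
python3 - <<'E'
from h import *
np.set_printoptions(precision=3,suppress=True)
o=env.get_obs();print(o)
for n in["side","top"]:
    p=env.read_camera(n);cv2.imwrite(f"pics/{n}0.png",p["pixels"])
    M=cfw(p);print(n,-M[:3,:3].T@M[:3,3])
    for t in["foot","arm1_end","figure","camera","shutter_top","shutter","paint_jar","water_pot","clay_cup","brush","glaze","wheel"]:
        for r in env.masks_of(t,p):
            if r["score"]>.2: print(n,t,round(r["score"],2),np.round(r["point"]),r["mask"].sum(),atz(r["point"],0.045 if 'arm' in t else 0.03,p))
E
```

```text
{'clock': 0.0, 'joint_positions': array([ 1.283,  0.265,  1.605, -0.   ,  1.274, -0.037]), 'qvel': array([ 0.001, -0.001,  0.001,  0.001, -0.003, -0.001]), 'tau': array([  0.001, -51.511, -36.731,   0.   ,   0.013,   0.   ]), 'tcp_pos': array([0.167, 0.653, 0.23 ]), 'ee_rot': array([-0.393, -3.117,  0.003]), 'force': array([0.992, 0.193, 0.377]), 'ft_torque': array([-0.033, -0.068,  0.002]), 'finger_force': 0.0, 'opening': 0.9987887556847461}
side [ 0.451 -0.963  0.669]
side foot 0.76 [316. 247.] 2787 [0.554 0.049 0.03 ]
side foot 0.26 [323. 240.] 1964 [0.573 0.078 0.03 ]
side arm1_end 0.91 [323. 241.] 2001 [0.57  0.05  0.045]
side figure 0.6 [316. 221.] 1320 [0.567 0.179 0.03 ]
side camera 0.76 [302. 173.] 1298 [0.556 0.505 0.03 ]
side shutter_top 0.86 [235. 391.] 397 [ 0.372 -0.386  0.03 ]
side shutter_top 0.68 [288. 366.] 163 [ 0.463 -0.339  0.03 ]
side shutter 0.91 [236. 389.] 427 [ 0.373 -0.382  0.03 ]
side shutter 0.73 [287. 368.] 194 [ 0.461 -0.343  0.03 ]
side shutter 0.56 [370. 214.] 539 [0.718 0.203 0.03 ]
side paint_jar 0.6 [415. 244.] 526 [0.798 0.037 0.03 ]
side paint_ja
[... 617 characters left out ...]
camera 0.8 [215. 241.] 999 [0.556 0.31  0.03 ]
top shutter_top 0.63 [446. 307.] 137 [ 0.374 -0.372  0.03 ]
top shutter 0.68 [445. 309.] 138 [ 0.369 -0.367  0.03 ]
top shutter 0.58 [407. 276.] 15 [ 0.462 -0.257  0.03 ]
top shutter 0.44 [428. 276.] 61 [ 0.465 -0.319  0.03 ]
top paint_jar 0.97 [256. 188.] 356 [0.718 0.195 0.03 ]
top water_pot 0.9 [449. 209.] 851 [ 0.668 -0.389  0.03 ]
top clay_cup 0.85 [419. 329.] 523 [ 0.309 -0.292  0.03 ]
top clay_cup 0.46 [254. 188.] 400 [0.719 0.2   0.03 ]
top brush 0.84 [467. 254.] 727 [ 0.529 -0.44   0.03 ]
top brush 0.77 [301. 163.] 595 [0.799 0.062 0.03 ]
top glaze 0.85 [158. 232.] 562 [0.581 0.481 0.03 ]
top wheel 0.71 [293. 238.] 2323 [0.57 0.08 0.03]
```

Run:
```python
import cv2
t=cv2.imread("pics/top0.png");cv2.imwrite("pics/topc.png",cv2.resize(t[140:350,130:490],None,fx=2.2,fy=2.2,interpolation=cv2.INTER_CUBIC))
t=cv2.imread("pics/side0.png");cv2.imwrite("pics/sidec.png",cv2.resize(t[120:450,160:470],None,fx=1.8,fy=1.8,interpolation=cv2.INTER_CUBIC))
```

```text
(no output)
```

View pics/topc.png

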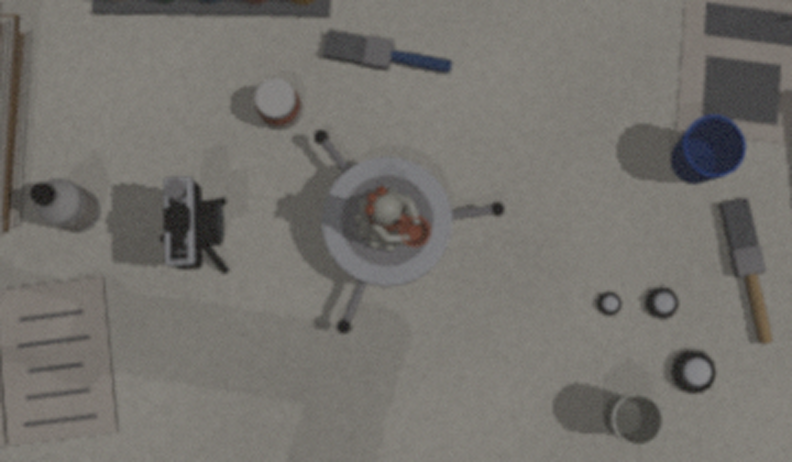

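View pics/sidec.png

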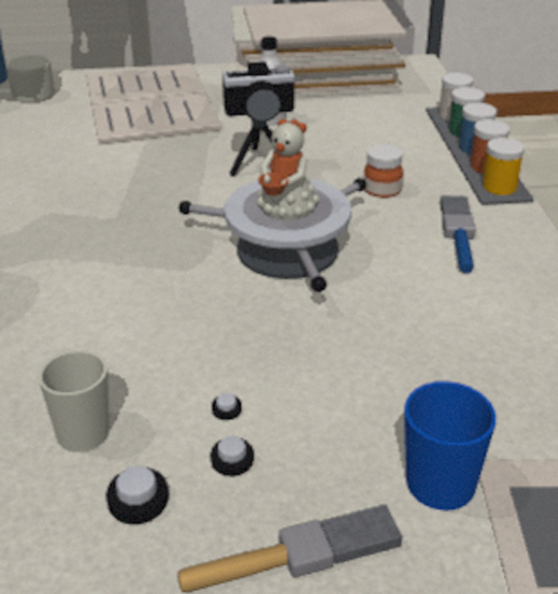

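The top crop shows the wheel at about (388,220), with ball ends at (497,209), (343,326) and (320,136). The camera is on the left at (185,222), and the figure's bowl points right and down.

Shutter candidates, in full top-view pixels: small (406,277), middle (430,277), large (445,309). The description calls for the middle-sized one, (430,277). In the side view that is (289,372).

I'll raise the arm and bring the wrist camera over for a close check.

jog_arm --commands '[{"gripper": 0,"dz": -0.05},{"gripper": 0,"dz": -0.05},{"gripper": 0,"dz": -0.05},{"gripper": 0,"dz": -0.05},{"gripper": 0,"dx": -0.03,"dy": -0.035}]' --newtons 40

```text
invalid input at $.commands[0]: expected keys gripper, dx, dy, dz, rx, ry, rz
```

jog_arm --commands '[{"dx": -0.03,"dy": -0.04},{"dx": -0.03,"dy": -0.04},{"dx": -0.03,"dy": -0.04},{"dx": -0.03,"dy": -0.04},{"dx": -0.03,"dy": -0.04}]'

```text
invalid input at $.commands[0]: expected keys gripper, dx, dy, dz, rx, ry, rz
```

jog_arm --commands '[{"dx": -0.03,"dy": -0.04},{"dx": -0.03,"dy": -0.04},{"dx": -0.03,"dy": -0.04},{"dx": -0.03,"dy": -0.04},{"dx": -0.03,"dy": -0.04}]'

```text
invalid input at $.commands[0]: expected keys gripper, dx, dy, dz, rx, ry, rz
```

Run:
```python
from h import *
np.set_printoptions(precision=3,suppress=True)
o=env.get_obs();p=env.read_camera("wrist");cv2.imwrite("pics/w1.png",p["pixels"])
print(o["clock"],o["tcp_pos"],o["ee_rot"],o["joint_positions"]);print(np.array(p["mount"]),p["intrinsics"],p["dist"])
t=env.read_camera("top");s=env.read_camera("side")
for n in["figure","camera","shutter_top","arm1_end","wheel"]:
  for r in env.masks_of(n,p): print(n,r["score"],r["point"],r["mask"].sum())
for n,z in dict(A=[355.9,235],B=[285.9,288.2],C=[275.5,201.8]).items(): print(n,atz(z,.045,t))
print("mid btn",tri([ray([430.5,276.6],t),ray([288.5,370],s)]))
```

```text
1.3 [0.168 0.654 0.231] [ 0.393  3.117 -0.   ] [ 1.283  0.264  1.604 -0.     1.274 -0.037]
[[ 0.001 -0.946 -0.323  0.083]
 [ 1.     0.001 -0.    -0.001]
 [ 0.    -0.323  0.946 -0.143]
 [ 0.     0.     0.     1.   ]] [[361.816   0.    314.817]
 [  0.    361.816 241.756]
 [  0.      0.      1.   ]] [-0.017  0.     0.     0.     0.   ]
A [ 0.58  -0.104  0.045]
B [0.422 0.096 0.045]
C [0.675 0.133 0.045]
mid btn [ 0.464 -0.332  0.012]
```

View pics/w1.png

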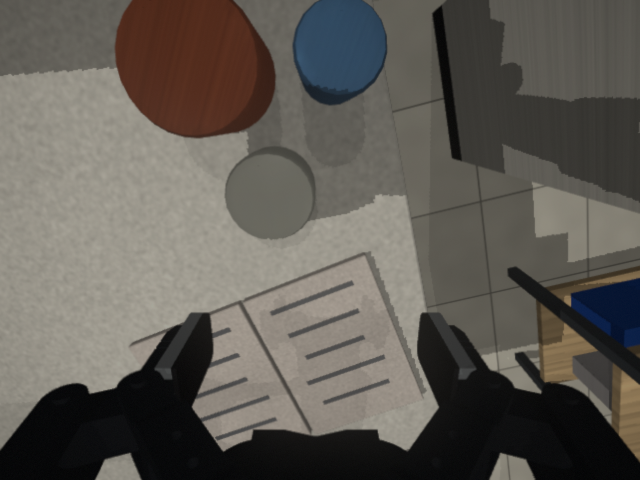

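jog_arm --commands '[{"gripper": 0,"dx": 0,"dy": 0,"dz": -0.05,"rx": 0,"ry": 0,"rz": 0},{"gripper": 0,"dx": 0,"dy": 0,"dz": -0.05,"rx": 0,"ry": 0,"rz": 0},{"gripper": 0,"dx": 0,"dy": 0,"dz": -0.05,"rx": 0,"ry": 0,"rz": 0},{"gripper": 0,"dx": 0,"dy": 0,"dz": -0.05,"rx": 0,"ry": 0,"rz": 0},{"gripper": 0,"dx": -0.034,"dy": -0.036,"dz": 0,"rx": 0,"ry": 0,"rz": 0}]' --newtons 40

```text
clock: 2.2
tcp_pos: [0.1907, 0.6165, 0.4411]
ee_rot: [0.386, 3.116, 0.027]
force: [0.4, 0.1, 0.9]
opening: 0.138
finger_force: 0.0
```

jog_arm --commands '[{"gripper": 0,"dx": -0.034,"dy": -0.036,"dz": 0,"rx": 0,"ry": 0,"rz": 0},{"gripper": 0,"dx": -0.034,"dy": -0.036,"dz": 0,"rx": 0,"ry": 0,"rz": 0},{"gripper": 0,"dx": -0.034,"dy": -0.036,"dz": 0,"rx": 0,"ry": 0,"rz": 0},{"gripper": 0,"dx": -0.034,"dy": -0.036,"dz": 0,"rx": 0,"ry": 0,"rz": 0},{"gripper": 0,"dx": -0.034,"dy": -0.036,"dz": 0,"rx": 0,"ry": 0,"rz": 0}]'

```text
clock: 2.7
tcp_pos: [0.312, 0.3922, 0.4315]
ee_rot: [0.392, 3.116, 0.001]
force: [1.0, -0.6, -0.1]
opening: 0.0
finger_force: 0.0
```

jog_arm --commands '[{"gripper": 0,"dx": -0.034,"dy": -0.036,"dz": 0,"rx": 0,"ry": 0,"rz": 0},{"gripper": 0,"dx": -0.034,"dy": -0.036,"dz": 0,"rx": 0,"ry": 0,"rz": 0},{"gripper": 0,"dx": -0.034,"dy": -0.036,"dz": 0,"rx": 0,"ry": 0,"rz": 0},{"gripper": 0,"dx": -0.034,"dy": -0.036,"dz": 0,"rx": 0,"ry": 0,"rz": 0},{"gripper": 0,"dx": 0,"dy": 0,"dz": 0,"rx": 0,"ry": 0,"rz": 0}]'

```text
clock: 3.2
tcp_pos: [0.4099, 0.2157, 0.4315]
ee_rot: [0.405, 3.113, -0.003]
force: [-0.5, 0.5, -1.1]
opening: -0.001
finger_force: 0.0
```

Run:
```python
from h import *
np.set_printoptions(precision=3,suppress=True)
o=env.get_obs();p=env.read_camera("wrist");cv2.imwrite("pics/w2.png",p["pixels"])
print(o["clock"],o["tcp_pos"],o["ee_rot"],o["joint_positions"])
np.savez("w2.npz",tcp=o["tcp_pos"],rot=o["ee_rot"])
for n in["figure","camera","shutter_top","arm1_end","wheel"]:
  for r in env.masks_of(n,p): print(n,r["score"],r["point"],r["mask"].sum())
```

```text
3.2 [0.41  0.216 0.431] [ 0.405  3.113 -0.003] [ 0.433 -0.203  1.726 -0.003  1.618 -0.879]
figure 0.65 [220.5, 314.5] 3596
figure 0.41 [507.8, 244.4] 2801
camera 0.95 [391.8, 269.5] 3832
shutter_top 0.79 [16.0, 283.7] 231
arm1_end 0.74 [243.9, 281.6] 6069
wheel 0.64 [241.4, 286.0] 5717
wheel 0.28 [7.1, 357.7] 369
```

View pics/w2.png

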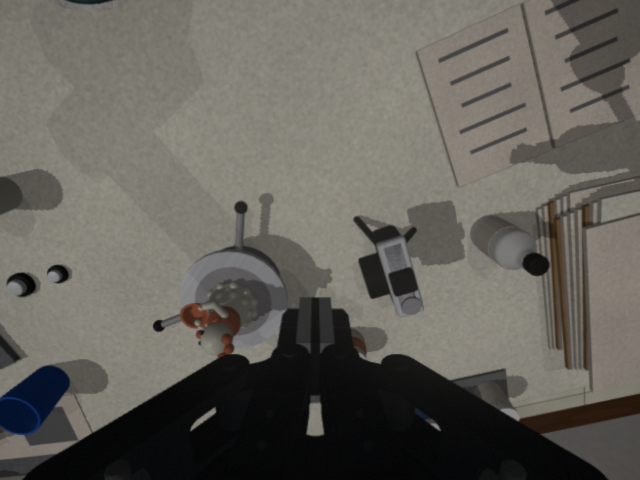

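The wrist view shows the wheel at about (235,290), with ball ends at (241,207) and (158,325). The bowl is at (197,315) and the camera at (390,270). Two of the shutters, middle and small, are at (20,284) and (57,273). Some of the motion was clipped by the speed limit, so I'll continue.

jog_arm --commands '[{"gripper": 0,"dx": -0.014,"dy": -0.036,"dz": 0,"rx": 0,"ry": 0,"rz": 0},{"gripper": 0,"dx": -0.014,"dy": -0.036,"dz": 0,"rx": 0,"ry": 0,"rz": 0},{"gripper": 0,"dx": -0.014,"dy": -0.036,"dz": 0,"rx": 0,"ry": 0,"rz": 0},{"gripper": 0,"dx": -0.014,"dy": -0.036,"dz": 0,"rx": 0,"ry": 0,"rz": 0},{"gripper": 0,"dx": -0.014,"dy": -0.036,"dz": 0,"rx": 0,"ry": 0,"rz": 0}]'

```text
clock: 4.0
tcp_pos: [0.4306, 0.0293, 0.4314]
ee_rot: [0.387, 3.117, 0.0]
force: [0.5, -0.5, -0.2]
opening: -0.001
finger_force: 0.0
```

jog_arm --commands '[{"gripper": 0,"dx": -0.014,"dy": -0.036,"dz": 0,"rx": 0,"ry": 0,"rz": 0},{"gripper": 0,"dx": 0,"dy": 0,"dz": 0,"rx": 0,"ry": 0,"rz": 0},{"gripper": 0,"dx": 0,"dy": 0,"dz": 0,"rx": 0,"ry": 0,"rz": 0}]'

```text
clock: 4.3
tcp_pos: [0.4354, -0.0086, 0.4312]
ee_rot: [-0.393, -3.117, -0.001]
force: [-0.7, 0.1, -0.3]
opening: 0.004
finger_force: 0.0
```

Run:
```python
from h import *
np.set_printoptions(precision=3,suppress=True)
o=env.get_obs();p=env.read_camera("wrist");cv2.imwrite("pics/w3.png",p["pixels"])
print(o["clock"],o["tcp_pos"],o["ee_rot"],o["joint_positions"])
import pickle;pickle.dump((o,p),open("w3.pkl","wb"))
for n in["camera","shutter_top","shutter"]:
  for r in env.masks_of(n,p): print(n,r["score"],r["point"],r["mask"].sum())
```

```text
4.3 [ 0.435 -0.009  0.431] [-0.393 -3.117 -0.001] [-0.078 -0.258  1.769  0.001  1.63  -1.398]
camera 0.89 [557.2, 214.8] 6303
shutter_top 0.87 [75.9, 199.0] 543
shutter_top 0.82 [126.1, 238.1] 244
shutter_top 0.42 [367.0, 230.2] 7062
shutter_top 0.25 [83.0, 292.2] 2453
shutter 0.94 [74.5, 196.3] 535
shutter 0.48 [128.6, 241.7] 241
shutter 0.48 [171.5, 231.1] 148
```

View pics/w3.png

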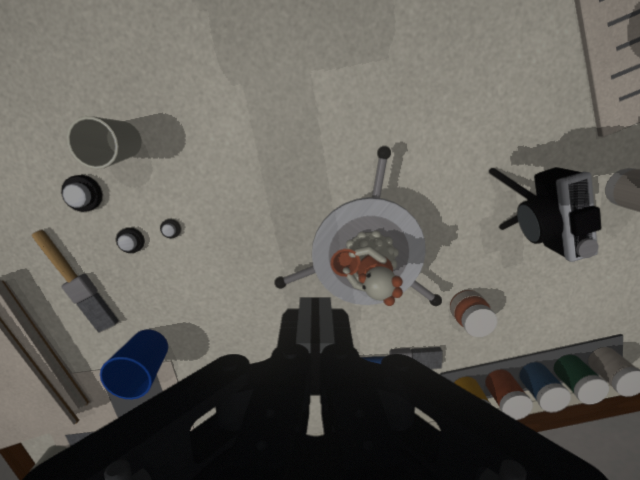

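The view shows all three balls, at (384,153), (280,282) and (435,300). The bowl is at (343,262), and the lens at (531,222). The shutters, large, middle and small, are at (79,195), (129,239) and (171,229).

```bash
cat >> h.py <<'E'
def dark(px,img,r=10,thr=60):
    x,y=map(int,np.round(px));g=cv2.cvtColor(img[y-r:y+r+1,x-r:x+r+1],cv2.COLOR_BGR2GRAY)
    n,l,s,c=cv2.connectedComponentsWithStats((g<thr).astype(np.uint8))
    k=1+np.argmax(s[1:,4]);return c[k]+[x-r,y-r]
def circ(P,r=.147):
    from scipy.optimize import least_squares
    return least_squares(lambda c:np.linalg.norm(P[:,:2]-c,axis=1)-r,P[:,:2].mean(0)).x
E
python3 - <<'E'
from h import *
import pickle
np.set_printoptions(precision=4,suppress=True)
o3,p3=pickle.load(open("w3.pkl","rb"))
z=np.load("w2.npz");o2=dict(tcp_pos=z["tcp"],ee_rot=z["rot"])
im2=cv2.imread("pics/w2.png");t=env.read_camera("top");s=env.read_camera("side")
px=[dark(q,p3["pixels"]) for q in([384,153],[280,282],[435,300])]
P=np.array([atz(q,.045,p3,o3) for q in px]);c=circ(P)
print(px,P,c,np.linalg.norm(P[:,:2]-c,axis=1),np.degrees(np.arctan2(*(P[:,:2]-c).T[::-1])))
pt=[dark(q,t["pixels"],7) for q in([285.9,288.2],[355.9,235],[275.5,201.8])]
Pt=np.array([atz(q,.045,t) for q in pt]);print("top",Pt,circ(Pt))
print("ball tri",[tri([ray(a,p3,o3),ray(b,t)]) for a,b in zip(px,pt)])
for n,a,b,sd in(("bowl",[343,262],[197,315],[312,221]),("lens",[531,222],[372,278],[306,178])):
    for X in(tri([ray(a,p3,o3),ray(b,p3,o2)]),tri([ray(a,p3,o3),ray(sd,s)]),tri([ray(a,p3,o3),ray(b,p3,o2),ray(sd,s)])):
        print(n,X,np.degrees(np.arctan2(X[1]-c[1],X[0]-c[0])),np.linalg.norm(X[:2]-c))
for a,b in(([129,239],[288.5,370]),([79,195],[235,390]),([171,229],[286,345])):
    print("btn",tri([ray(a,p3,o3),ray(b,s)]))
big=lambda im,x,y,w,h,f:cv2.resize(im[y:y+h,x:x+w],None,fx=f,fy=f,interpolation=cv2.INTER_CUBIC)
a=big(p3["pixels"],50,170,140,90,5);b=big(p3["pixels"],300,190,140,90,5)
cv2.imwrite("pics/c3.png",cv2.resize(np.vstack([a,b]),None,fx=.66,fy=.66))
E
```

```text
[array([383.76 , 152.328]), array([279.7692, 282.2198]), array([436.0337, 300.2584])] [[ 0.4237  0.095   0.045 ]
 [ 0.5825 -0.1053  0.045 ]
 [ 0.6773  0.1337  0.045 ]] [0.5616 0.0413] [0.1481 0.1481 0.1481] [158.7298 -81.886   38.622 ]
top [[ 0.432   0.087   0.045 ]
 [ 0.5798 -0.1047  0.045 ]
 [ 0.6754  0.1338  0.045 ]] [0.5677 0.0386]
ball tri [array([0.4273, 0.0903, 0.0511]), array([ 0.5785, -0.1036,  0.0542]), array([0.6744, 0.133 , 0.0496])]
bowl [0.5449 0.0024 0.117 ] -113.25001345614247 0.04234159688532218
bowl [0.5394 0.0025 0.1291] -119.88583802953062 0.04466156615176553
bowl [0.5405 0.005  0.1269] -120.23340622956377 0.041974663814733866
lens [0.5534 0.2581 0.1127] 92.18061643299619 0.21696722963390824
lens [0.5474 0.2517 0.124 ] 93.8695931216609 0.21087622493273953
lens [0.549  0.2559 0.1215] 93.36788302894647 0.21499994286910928
btn [ 0.4623 -0.3314  0.0119]
btn [ 0.3715 -0.374   0.0192]
btn [ 0.4629 -0.2605  0.0062]
```

View pics/c3.png

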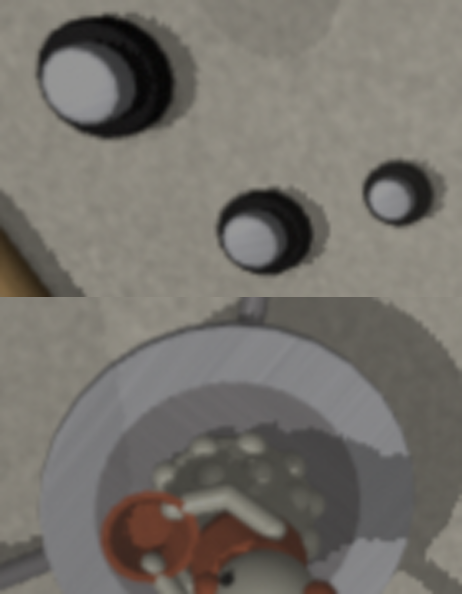

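The crop confirms the middle button at about (129,239). Its top triangulates to (0.462,-0.331,0.012).

- **Axis:** (0.562,0.041), with ball ends at -82°, 159° and 39°.
- **Figure:** facing about -119°.
- **Camera:** at about 93.5°.

I'll push the -82° arm clockwise by about 147°, round the side nearest the robot.

jog_arm --commands '[{"gripper": 0,"dx": -0.0393,"dy": -0.0018,"dz": 0,"rx": 0,"ry": 0,"rz": 0},{"gripper": 0,"dx": -0.0393,"dy": -0.0018,"dz": 0,"rx": 0,"ry": 0,"rz": 0},{"gripper": 0,"dx": -0.0393,"dy": -0.0018,"dz": 0,"rx": 0,"ry": 0,"rz": 0},{"gripper": 0,"dx": -0.0393,"dy": -0.0018,"dz": 0,"rx": 0,"ry": 0,"rz": 0},{"gripper": 0,"dx": -0.0393,"dy": -0.0018,"dz": 0,"rx": 0,"ry": 0,"rz": 0}]'

```text
clock: 5.1
tcp_pos: [0.625, -0.0662, 0.4311]
ee_rot: [0.391, 3.117, 0.0]
force: [0.9, 0.0, 0.5]
opening: 0.0
finger_force: 0.0
```

jog_arm --commands '[{"gripper": 0,"dx": 0,"dy": 0,"dz": 0,"rx": 0,"ry": 0,"rz": -0.143},{"gripper": 0,"dx": 0,"dy": 0,"dz": 0.03,"rx": 0,"ry": 0,"rz": -0.143},{"gripper": 0,"dx": 0,"dy": 0,"dz": 0.03,"rx": 0,"ry": 0,"rz": -0.143},{"gripper": 0,"dx": 0,"dy": 0,"dz": 0.03,"rx": 0,"ry": 0,"rz": -0.143},{"gripper": 0,"dx": 0,"dy": 0,"dz": 0.03,"rx": 0,"ry": 0,"rz": -0.143}]'

```text
clock: 5.6
tcp_pos: [0.6236, -0.0658, 0.31]
ee_rot: [-0.734, 3.055, 0.0]
force: [-0.1, -0.2, -0.4]
opening: 0.003
finger_force: 0.0
```

jog_arm --commands '[{"gripper": 0,"dx": 0,"dy": 0,"dz": 0.03,"rx": 0,"ry": 0,"rz": -0.143},{"gripper": 0,"dx": 0,"dy": 0,"dz": 0.03,"rx": 0,"ry": 0,"rz": 0},{"gripper": 0,"dx": 0,"dy": 0,"dz": 0,"rx": 0,"ry": 0,"rz": 0}]'

```text
clock: 5.9
tcp_pos: [0.6202, -0.0654, 0.2454]
ee_rot: [0.938, -2.989, -0.007]
force: [-0.5, 1.3, -1.7]
opening: 0.0
finger_force: 0.0
```

```bash
cat >> h.py <<'E'
def state():
    o=env.get_obs();m=R.from_rotvec(o["ee_rot"]).as_matrix();d=o["tcp_pos"][:2]-AX
    print("t",round(o["clock"],2),"tcp",np.round(o["tcp_pos"],4),"yaw",round(np.degrees(np.arctan2(m[1,0],m[0,0])),2),"tilt",np.round(m[:2,2],3),"r",round(np.linalg.norm(d),4),"ang",round(np.degrees(np.arctan2(d[1],d[0])),2),"j",np.round(o["joint_positions"],2),"F",np.round(o["force"],1));return o,m
AX=np.array([.5616,.0413])
E
python3 - <<'E'
from h import *
o,m=state()
g=np.array([.6236,-.0661,.10]);print("to approach, tool",np.round(m.T@(g-o["tcp_pos"]),4))
E
```

```text
t 5.9 tcp [ 0.6202 -0.0654  0.2454] yaw -145.14 tilt [-0.01   0.002] r 0.1217 ang -61.23 j [-0.14  0.17  1.7   0.    1.29 -2.32] F [-0.5  1.3 -1.7]
to approach, tool [-0.0035 -0.0036  0.1454]
```

jog_arm --commands '[{"gripper": 0,"dx": -0.001,"dy": -0.001,"dz": 0.043,"rx": 0,"ry": 0,"rz": 0},{"gripper": 0,"dx": -0.001,"dy": -0.001,"dz": 0.043,"rx": 0,"ry": 0,"rz": 0},{"gripper": 0,"dx": 0,"dy": 0,"dz": 0.043,"rx": 0,"ry": 0,"rz": 0},{"gripper": 0,"dx": 0,"dy": 0,"dz": 0.043,"rx": 0,"ry": 0,"rz": 0},{"gripper": 0,"dx": 0,"dy": 0,"dz": 0.04,"rx": 0,"ry": 0,"rz": 0}]'

```text
clock: 6.4
tcp_pos: [0.6277, -0.0668, 0.0396]
ee_rot: [-0.939, 2.995, -0.002]
force: [0.7, 0.6, 0.7]
opening: -0.0
finger_force: 0.0
```

```bash
cat > plan.py <<'E'
# per-row tool moves along the arc: n rows of dang deg with dyaw deg each
import sys;from h import *
r,n,dang,dyaw=float(sys.argv[1]),int(sys.argv[2]),float(sys.argv[3]),float(sys.argv[4])
o,m=state();p=o["tcp_pos"].copy();d=p[:2]-AX;a=np.arctan2(d[1],d[0]);M=m
for i in range(n):
    a+=np.radians(dang);g=np.array([*(AX+r*np.array([np.cos(a),np.sin(a)])),.031])
    print(round(np.degrees(a),1),np.round(M.T@(g-p),4),"rz",round(-np.radians(dyaw),4));p=g;M=R.from_euler("z",dyaw,degrees=True).as_matrix()@M
E
python3 plan.py .124 20 -8 -3.5
```

```text
t 6.4 tcp [ 0.6277 -0.0668  0.0396] yaw -145.18 tilt [ 0.003 -0.   ] r 0.1268 ang -58.56 j [-0.15  0.36  1.86  0.    0.92 -2.32] F [0.7 0.6 0.7]
-66.6 [0.017  0.005  0.0086] rz 0.0611
-74.6 [ 0.0169  0.0036 -0.    ] rz 0.0611
-82.6 [ 0.0166  0.0049 -0.    ] rz 0.0611
-90.6 [ 0.0162  0.0062 -0.    ] rz 0.0611
-98.6 [ 0.0156  0.0074 -0.    ] rz 0.0611
-106.6 [ 0.015   0.0086 -0.    ] rz 0.0611
-114.6 [ 0.0143  0.0098 -0.    ] rz 0.0611
-122.6 [ 0.0135  0.0109 -0.    ] rz 0.0611
-130.6 [ 0.0126  0.0119 -0.    ] rz 0.0611
-138.6 [ 0.0116  0.0128 -0.    ] rz 0.0611
-146.6 [ 0.0106  0.0137 -0.    ] rz 0.0611
-154.6 [ 0.0095  0.0145 -0.    ] rz 0.0611
-162.6 [ 0.0083  0.0152 -0.    ] rz 0.0611
-170.6 [ 0.0071  0.0158 -0.    ] rz 0.0611
-178.6 [ 0.0058  0.0163 -0.    ] rz 0.0611
-186.6 [ 0.0045  0.0167 -0.    ] rz 0.0611
-194.6 [ 0.0032  0.017  -0.    ] rz 0.0611
-202.6 [ 0.0018  0.0172 -0.    ] rz 0.0611
-210.6 [ 0.0005  0.0173 -0.    ] rz 0.0611
-218.6 [-0.0009  0.0173 -0.    ] rz 0.0611
```

jog_arm --commands '[{"gripper": 0,"dx": 0.011,"dy": 0.004,"dz": 0.002,"rx": 0,"ry": 0,"rz": 0.035},{"gripper": 0,"dx": 0.011,"dy": 0.003,"dz": 0,"rx": 0,"ry": 0,"rz": 0.035},{"gripper": 0,"dx": 0.011,"dy": 0.003,"dz": 0,"rx": 0,"ry": 0,"rz": 0.035},{"gripper": 0,"dx": 0,"dy": 0,"dz": 0,"rx": 0,"ry": 0,"rz": 0}]'

```text
clock: 6.8
tcp_pos: [0.5936, -0.0775, 0.0403]
ee_rot: [-0.777, 3.04, -0.003]
force: [-0.4, 0.7, 0.5]
opening: -0.0
finger_force: 0.0
```

```bash
python3 plan.py .124 24 -5.5 -2.5
```

```text
t 6.8 tcp [ 0.5936 -0.0775  0.0403] yaw -151.33 tilt [ 0.004 -0.001] r 0.123 ang -74.94 j [-0.17  0.3   1.94 -0.    0.9  -2.24] F [-0.4  0.7  0.5]
-80.4 [0.0117 0.0024 0.0093] rz 0.0436
-85.9 [ 0.0112  0.0039 -0.    ] rz 0.0436
-91.4 [ 0.011   0.0045 -0.    ] rz 0.0436
-96.9 [ 0.0108  0.0051 -0.    ] rz 0.0436
-102.4 [ 0.0105  0.0057 -0.    ] rz 0.0436
-107.9 [ 0.0102  0.0062 -0.    ] rz 0.0436
-113.4 [ 0.0098  0.0067 -0.    ] rz 0.0436
-118.9 [ 0.0095  0.0072 -0.    ] rz 0.0436
-124.4 [ 0.0091  0.0077 -0.    ] rz 0.0436
-129.9 [ 0.0087  0.0082 -0.    ] rz 0.0436
-135.4 [ 0.0082  0.0086 -0.    ] rz 0.0436
-140.9 [ 0.0077  0.009  -0.    ] rz 0.0436
-146.4 [ 0.0073  0.0094 -0.    ] rz 0.0436
-151.9 [ 0.0068  0.0098 -0.    ] rz 0.0436
-157.4 [ 0.0062  0.0101 -0.    ] rz 0.0436
-162.9 [ 0.0057  0.0104 -0.    ] rz 0.0436
-168.4 [ 0.0051  0.0107 -0.    ] rz 0.0436
-173.9 [ 0.0046  0.011  -0.    ] rz 0.0436
-179.4 [ 0.004   0.0112 -0.    ] rz 0.0436
-184.9 [ 0.0034  0.0114 -0.    ] rz 0.0436
-190.4 [ 0.0028  0.0116 -0.    ] rz 0.0436
-195.9 [ 0.0022  0.0117 -0.    ] rz 0.0436
-201.4 [ 0.0016  0.0118 -0.    ] rz 0.0436
-206.9 [ 0.001   0.0119 -0.    ] rz 0.0436
```

jog_arm --commands '[{"gripper": 0,"dx": 0,"dy": 0,"dz": 0.008,"rx": 0,"ry": 0,"rz": 0},{"gripper": 0,"dx": 0.0115,"dy": 0.003,"dz": 0,"rx": 0,"ry": 0,"rz": 0.0436},{"gripper": 0,"dx": 0.0112,"dy": 0.0037,"dz": 0,"rx": 0,"ry": 0,"rz": 0.0436},{"gripper": 0,"dx": 0.011,"dy": 0.0045,"dz": 0,"rx": 0,"ry": 0,"rz": 0.0436},{"gripper": 0,"dx": 0.0108,"dy": 0.0051,"dz": 0,"rx": 0,"ry": 0,"rz": 0.0436}]'

```text
clock: 7.3
tcp_pos: [0.5475, -0.081, 0.0305]
ee_rot: [-0.509, 3.096, -0.002]
force: [2.2, -1.0, -0.1]
opening: -0.001
finger_force: 0.5
```

```bash
python3 plan.py .124 21 -5.5 -2.5
```

```text
t 7.3 tcp [ 0.5475 -0.081   0.0305] yaw -161.33 tilt [ 0.004 -0.   ] r 0.1232 ang -96.58 j [-0.19  0.24  2.04  0.    0.86 -2.09] F [ 2.2 -1.  -0.1]
-102.1 [ 0.0109  0.0048 -0.0005] rz 0.0436
-107.6 [ 0.0102  0.0061 -0.    ] rz 0.0436
-113.1 [ 0.0099  0.0067 -0.    ] rz 0.0436
-118.6 [ 0.0095  0.0072 -0.    ] rz 0.0436
-124.1 [ 0.0091  0.0076 -0.    ] rz 0.0436
-129.6 [ 0.0087  0.0081 -0.    ] rz 0.0436
-135.1 [ 0.0083  0.0086 -0.    ] rz 0.0436
-140.6 [ 0.0078  0.009  -0.    ] rz 0.0436
-146.1 [ 0.0073  0.0094 -0.    ] rz 0.0436
-151.6 [ 0.0068  0.0097 -0.    ] rz 0.0436
-157.1 [ 0.0063  0.0101 -0.    ] rz 0.0436
-162.6 [ 0.0058  0.0104 -0.    ] rz 0.0436
-168.1 [ 0.0052  0.0107 -0.    ] rz 0.0436
-173.6 [ 0.0047  0.011  -0.    ] rz 0.0436
-179.1 [ 0.0041  0.0112 -0.    ] rz 0.0436
-184.6 [ 0.0035  0.0114 -0.    ] rz 0.0436
-190.1 [ 0.0029  0.0115 -0.    ] rz 0.0436
-195.6 [ 0.0023  0.0117 -0.    ] rz 0.0436
-201.1 [ 0.0017  0.0118 -0.    ] rz 0.0436
-206.6 [ 0.001   0.0119 -0.    ] rz 0.0436
-212.1 [ 0.0004  0.0119 -0.    ] rz 0.0436
```

Contact is made, about 1–2 N. Continuing along the arc, 10 rows at a time.

jog_arm --commands '[{"gripper": 0,"dx": 0.0108,"dy": 0.005,"dz": 0,"rx": 0,"ry": 0,"rz": 0.0436},{"gripper": 0,"dx": 0.0102,"dy": 0.0061,"dz": 0,"rx": 0,"ry": 0,"rz": 0.0436},{"gripper": 0,"dx": 0.0099,"dy": 0.0067,"dz": 0,"rx": 0,"ry": 0,"rz": 0.0436},{"gripper": 0,"dx": 0.0095,"dy": 0.0072,"dz": 0,"rx": 0,"ry": 0,"rz": 0.0436},{"gripper": 0,"dx": 0.0091,"dy": 0.0076,"dz": 0,"rx": 0,"ry": 0,"rz": 0.0436}]'

```text
clock: 7.8
tcp_pos: [0.4922, -0.0613, 0.0306]
ee_rot: [-0.169, 3.133, -0.001]
force: [2.1, 0.7, 0.1]
opening: 0.002
finger_force: 0.5
```

jog_arm --commands '[{"gripper": 0,"dx": 0.0087,"dy": 0.0081,"dz": 0,"rx": 0,"ry": 0,"rz": 0.0436},{"gripper": 0,"dx": 0.0083,"dy": 0.0086,"dz": 0,"rx": 0,"ry": 0,"rz": 0.0436},{"gripper": 0,"dx": 0.0078,"dy": 0.009,"dz": 0,"rx": 0,"ry": 0,"rz": 0.0436},{"gripper": 0,"dx": 0.0073,"dy": 0.0094,"dz": 0,"rx": 0,"ry": 0,"rz": 0.0436},{"gripper": 0,"dx": 0.0068,"dy": 0.0097,"dz": 0,"rx": 0,"ry": 0,"rz": 0.0436}]'

```text
clock: 8.3
tcp_pos: [0.4526, -0.0174, 0.0305]
ee_rot: [0.172, 3.133, -0.0]
force: [1.3, -0.5, -0.1]
opening: -0.003
finger_force: 0.5
```

```bash
python3 plan.py .124 11 -5.5 -2.5
```

```text
t 8.3 tcp [ 0.4526 -0.0174  0.0305] yaw 173.7 tilt [ 0.004 -0.001] r 0.1238 ang -151.69 j [-0.09  0.07  2.25 -0.    0.82 -1.55] F [ 1.3 -0.5 -0.1]
-157.2 [ 0.0064  0.01   -0.0005] rz 0.0436
-162.7 [ 0.0057  0.0104 -0.    ] rz 0.0436
-168.2 [ 0.0052  0.0107 -0.    ] rz 0.0436
-173.7 [ 0.0046  0.011  -0.    ] rz 0.0436
-179.2 [ 0.004   0.0112 -0.    ] rz 0.0436
-184.7 [ 0.0035  0.0114 -0.    ] rz 0.0436
-190.2 [ 0.0029  0.0116 -0.    ] rz 0.0436
-195.7 [ 0.0022  0.0117 -0.    ] rz 0.0436
-201.2 [ 0.0016  0.0118 -0.    ] rz 0.0436
-206.7 [ 0.001   0.0119 -0.    ] rz 0.0436
-212.2 [ 0.0004  0.0119 -0.    ] rz 0.0436
```

jog_arm --commands '[{"gripper": 0,"dx": 0.0063,"dy": 0.01,"dz": 0,"rx": 0,"ry": 0,"rz": 0.0436},{"gripper": 0,"dx": 0.0057,"dy": 0.0104,"dz": 0,"rx": 0,"ry": 0,"rz": 0.0436},{"gripper": 0,"dx": 0.0052,"dy": 0.0107,"dz": 0,"rx": 0,"ry": 0,"rz": 0.0436},{"gripper": 0,"dx": 0.0046,"dy": 0.011,"dz": 0,"rx": 0,"ry": 0,"rz": 0.0436},{"gripper": 0,"dx": 0.004,"dy": 0.0112,"dz": 0,"rx": 0,"ry": 0,"rz": 0.0436}]'

```text
clock: 8.8
tcp_pos: [0.4376, 0.0398, 0.0304]
ee_rot: [0.512, 3.096, 0.001]
force: [0.9, -0.7, -0.1]
opening: -0.003
finger_force: 0.5
```

jog_arm --commands '[{"gripper": 0,"dx": 0.0035,"dy": 0.0114,"dz": 0,"rx": 0,"ry": 0,"rz": 0.0436},{"gripper": 0,"dx": 0.0029,"dy": 0.0116,"dz": 0,"rx": 0,"ry": 0,"rz": 0.0436},{"gripper": 0,"dx": 0.0022,"dy": 0.0117,"dz": 0,"rx": 0,"ry": 0,"rz": 0.0436},{"gripper": 0,"dx": 0.0016,"dy": 0.0118,"dz": 0,"rx": 0,"ry": 0,"rz": 0.0436},{"gripper": 0,"dx": 0.001,"dy": 0.0119,"dz": 0,"rx": 0,"ry": 0,"rz": 0.0436}]'

```text
clock: 9.3
tcp_pos: [0.4505, 0.0975, 0.0302]
ee_rot: [0.846, 3.023, 0.001]
force: [0.4, -2.6, -0.3]
opening: 0.002
finger_force: 0.5
```

```bash
python3 plan.py .124 4 -4 -2
python3 - <<'E'
from h import *
p=env.read_camera("side");im=cv2.resize(p["pixels"][130:290,220:420],None,fx=3,fy=3,interpolation=cv2.INTER_CUBIC)
t=env.read_camera("top");a=cv2.resize(t["pixels"][180:300,190:370],None,fx=2.6,fy=2.6)
im=cv2.copyMakeBorder(im,0,0,0,0,0);a=cv2.resize(a,None,fx=.5,fy=.5) if 0 else a
cv2.imwrite("pics/s4.png",im)
E
```

```text
t 9.3 tcp [0.4505 0.0975 0.0302] yaw 148.74 tilt [ 0.002 -0.   ] r 0.1245 ang 153.17 j [ 0.16  0.08  2.23 -0.    0.83 -0.87] F [ 0.4 -2.6 -0.3]
149.2 [-0.0002  0.0087 -0.0008] rz 0.0349
145.2 [0.0001 0.0087 0.    ] rz 0.0349
141.2 [-0.0002  0.0087  0.    ] rz 0.0349
137.2 [-0.0005  0.0086  0.    ] rz 0.0349
```

View pics/s4.png

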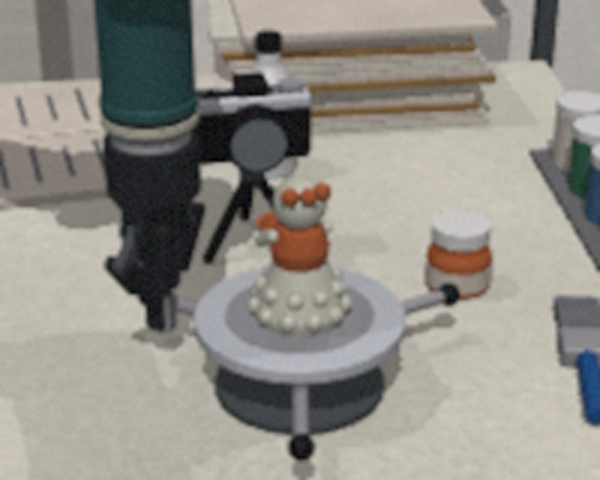

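The side view shows the figure's back, with the bowl hidden behind its left shoulder, nearly facing the camera. The finger is on the left arm. I'll push about 8° more, back off and measure.

jog_arm --commands '[{"gripper": 0,"dx": -0.0002,"dy": 0.0087,"dz": 0,"rx": 0,"ry": 0,"rz": 0.0349},{"gripper": 0,"dx": 0,"dy": 0.0087,"dz": 0,"rx": 0,"ry": 0,"rz": 0.0349},{"gripper": 0,"dx": 0,"dy": 0,"dz": 0,"rx": 0,"ry": 0,"rz": 0}]'

```text
clock: 9.7
tcp_pos: [0.4597, 0.1119, 0.0299]
ee_rot: [0.947, 2.994, 0.001]
force: [0.1, -0.6, -0.0]
opening: 0.002
finger_force: 0.0
```

```bash
python3 plan.py .124 1 0 0
```

```text
t 9.7 tcp [0.4597 0.1119 0.0299] yaw 144.91 tilt [0.002 0.   ] r 0.124 ang 145.27 j [ 0.19  0.11  2.2   0.    0.83 -0.77] F [ 0.1 -0.6 -0. ]
145.3 [ 0.      0.     -0.0011] rz -0.0
```

jog_arm --commands '[{"gripper": 0,"dx": 0,"dy": 0.0,"dz": 0,"rx": 0,"ry": 0,"rz": 0},{"gripper": 0,"dx": 0,"dy": -0.015,"dz": 0,"rx": 0,"ry": 0,"rz": 0},{"gripper": 0,"dx": 0.005,"dy": -0.01,"dz": 0,"rx": 0,"ry": 0,"rz": 0},{"gripper": 0,"dx": 0.005,"dy": 0,"dz": -0.04,"rx": 0,"ry": 0,"rz": 0},{"gripper": 0,"dx": 0.01,"dy": 0,"dz": -0.04,"rx": 0,"ry": 0,"rz": 0}]'

```text
clock: 10.2
tcp_pos: [0.4247, 0.1012, 0.1083]
ee_rot: [-0.95, -2.99, 0.004]
force: [1.4, 0.1, 1.6]
opening: -0.001
finger_force: 0.0
```

jog_arm --commands '[{"gripper": 0,"dx": 0,"dy": 0,"dz": -0.04,"rx": 0,"ry": 0,"rz": 0},{"gripper": 0,"dx": 0,"dy": 0,"dz": -0.04,"rx": 0,"ry": 0,"rz": 0},{"gripper": 0,"dx": 0,"dy": 0,"dz": -0.04,"rx": 0,"ry": 0,"rz": 0},{"gripper": 0,"dx": 0,"dy": 0,"dz": -0.04,"rx": 0,"ry": 0,"rz": 0},{"gripper": 0,"dx": 0,"dy": 0,"dz": -0.04,"rx": 0,"ry": 0,"rz": 0}]'

```text
clock: 10.7
tcp_pos: [0.4263, 0.1018, 0.3103]
ee_rot: [-0.95, -2.994, 0.001]
force: [-0.1, 0.1, 0.4]
opening: 0.002
finger_force: 0.0
```

Run:
```python
from h import *
import pickle
o,m=state()
o=env.get_obs();p=env.read_camera("wrist");pickle.dump((o,p),open("w5.pkl","wb"))
cv2.imwrite("pics/w5.png",p["pixels"])
```

```text
t 10.7 tcp [0.4263 0.1018 0.3103] yaw 144.8 tilt [-0.001 -0.   ] r 0.1482 ang 155.92 j [ 0.18 -0.24  1.97 -0.    1.41 -0.78] F [-0.1  0.1  0.4]
```

View pics/w5.png

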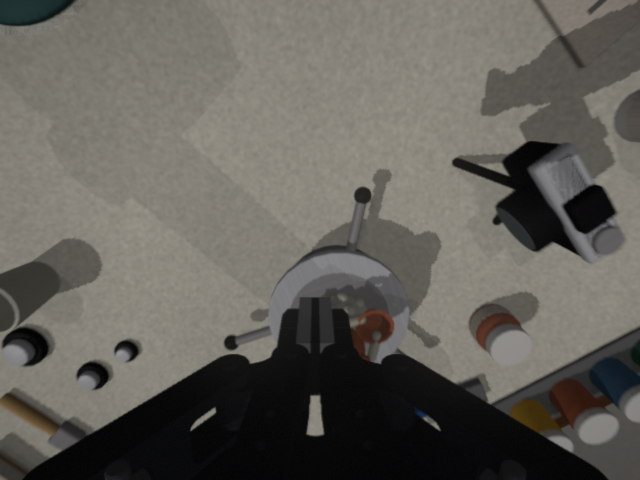

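The bowl is at (375,325), close to the fingers. I'll shift so the figure is clear, then take two views.

jog_arm --commands '[{"gripper": 0,"dx": -0.02,"dy": 0.0,"dz": -0.04,"rx": 0,"ry": 0,"rz": 0},{"gripper": 0,"dx": -0.03,"dy": 0.01,"dz": -0.02,"rx": 0,"ry": 0,"rz": 0},{"gripper": 0,"dx": -0.03,"dy": 0.01,"dz": 0,"rx": 0,"ry": 0,"rz": 0},{"gripper": 0,"dx": -0.02,"dy": 0,"dz": 0,"rx": 0,"ry": 0,"rz": 0},{"gripper": 0,"dx": 0,"dy": 0,"dz": 0,"rx": 0,"ry": 0,"rz": 0}]'

```text
clock: 11.25
tcp_pos: [0.5213, 0.0596, 0.3675]
ee_rot: [-0.952, -2.991, 0.003]
force: [-0.7, 0.6, 0.6]
opening: -0.001
finger_force: 0.0
```

Run:
```python
from h import *
import pickle
o,m=state();p=env.read_camera("wrist");pickle.dump((o,p),open("w6.pkl","wb"));cv2.imwrite("pics/w6.png",p["pixels"])
for n in["figure","camera"]:
  for r in env.masks_of(n,p): print(n,r["score"],r["point"],r["mask"].sum())
```

```text
t 11.25 tcp [0.5213 0.0596 0.3675] yaw 144.7 tilt [-0.003 -0.001] r 0.0442 ang 155.61 j [ 0.07 -0.08  1.73 -0.    1.49 -0.89] F [-0.7  0.6  0.6]
figure 0.97 [325.8, 226.1] 4803
camera 0.73 [516.6, 86.1] 10292
```

jog_arm --commands '[{"gripper": 0,"dx": 0,"dy": 0.03,"dz": 0,"rx": 0,"ry": 0,"rz": 0},{"gripper": 0,"dx": 0,"dy": 0.03,"dz": 0,"rx": 0,"ry": 0,"rz": 0},{"gripper": 0,"dx": 0,"dy": 0.03,"dz": 0,"rx": 0,"ry": 0,"rz": 0},{"gripper": 0,"dx": 0,"dy": 0.02,"dz": 0,"rx": 0,"ry": 0,"rz": 0},{"gripper": 0,"dx": 0,"dy": 0,"dz": 0,"rx": 0,"ry": 0,"rz": 0}]'

```text
clock: 11.9
tcp_pos: [0.584, 0.1536, 0.3683]
ee_rot: [-0.944, -2.995, 0.0]
force: [-0.5, -0.1, 0.0]
opening: -0.003
finger_force: 0.0
```

Run:
```python
from h import *
import pickle
o,m=state();p=env.read_camera("wrist");pickle.dump((o,p),open("w7.pkl","wb"));cv2.imwrite("pics/w7.png",p["pixels"])
a=cv2.imread("pics/w6.png")[90:370,250:650];b=p["pixels"][90:370,200:600]
cv2.imwrite("pics/w67.png",np.vstack([cv2.copyMakeBorder(a,0,0,0,400-a.shape[1],0),b]))
```

```text
t 11.9 tcp [0.584  0.1536 0.3683] yaw 145.0 tilt [-0.002  0.001] r 0.1145 ang 78.73 j [ 0.22  0.08  1.57  0.    1.49 -0.74] F [-0.5 -0.1  0. ]
```

View pics/w67.png

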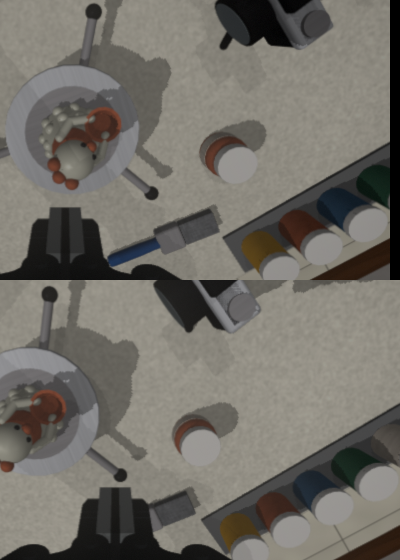

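Both views show the bowl, at about (353,214) in w6 and (247,217) in w7. I'll spend the last picture on a gridded composite to read the bowl and lens centres accurately.

Run:
```python
from h import *
import pickle
G=lambda f:pickle.load(open(f,"rb"))[1]["pixels"]
def crop(im,x,y):
    c=cv2.resize(im[y:y+50,x:x+66],None,fx=6,fy=6,interpolation=cv2.INTER_CUBIC);c=cv2.convertScaleAbs(c,alpha=1.5)
    for k in range(0,66,10): cv2.line(c,(k*6,0),(k*6,5),(0,255,0),1);cv2.putText(c,str(x+k),(k*6,14),0,.3,(0,255,0))
    for k in range(0,50,10): cv2.line(c,(0,k*6),(5,k*6),(0,255,0),1);cv2.putText(c,str(y+k),(6,k*6+4),0,.3,(0,255,0))
    return c
s=cv2.imread("pics/side0.png")
A=np.vstack([np.hstack([crop(G("w6.pkl"),310,190),crop(G("w7.pkl"),210,190)]),np.hstack([crop(G("w5.pkl"),490,195),crop(s,275,155)])])
cv2.imwrite("pics/comp.png",A);print(A.shape)
```

```text
(600, 792, 3)
```

View pics/comp.png

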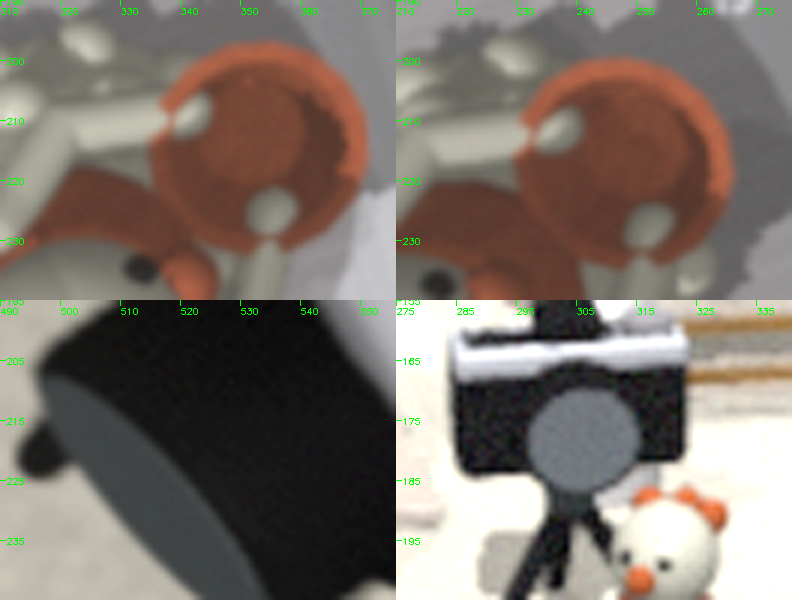

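The composite shows the bowl rim centred at (353.2,214.5) in w6 and (248.2,217.2) in w7. The hands are at (341.7,208.8) and (355.3,225.3) in w6, and at (237,211.3) and (252.3,227.7) in w7. The lens disc is at (306.3,178.7) in side and about (515.8,226.7) in w5.

```bash
cat > m.py <<'E'
from h import *
import pickle
np.set_printoptions(precision=4,suppress=True)
L=lambda f:pickle.load(open(f,"rb"))
o5,p5=L("w5.pkl");o6,p6=L("w6.pkl");o7,p7=L("w7.pkl");o3,p3=L("w3.pkl")
s=env.read_camera("side")
ang=lambda X,c:np.degrees(np.arctan2(X[1]-c[1],X[0]-c[0]))
def balls(p,o,guess):
    px=[dark(q,p["pixels"]) for q in guess];return np.array([atz(q,.045,p,o) for q in px])
B6=balls(p6,o6,[[343,101],[402,283]]);B7=balls(p7,o7,[[249,104],[321,284]]);B5=balls(p5,o5,[[362,195],[231,342]])
for n,B in(("w6",B6),("w7",B7),("w5",B5)):
    # axis from two balls: known 147 radius, 120 deg apart
    mid=(B[0]+B[1])[:2]/2;d=(B[1]-B[0])[:2];nrm=np.array([-d[1],d[0]])/np.linalg.norm(d)
    c=min([mid+.0735*nrm,mid-.0735*nrm],key=lambda c:np.linalg.norm(c-AX))
    print(n,"balls",B[:,:2].ravel(),"sep",np.linalg.norm(d),"(.2546) axis",c,"angs",[round(ang(b,c),2) for b in B])
b6,b7=[353.2,214.5],[248.2,217.2]
X=tri([ray(b6,p6,o6),ray(b7,p7,o7)]);print("bowl",X,ang(X,AX),np.linalg.norm(X[:2]-AX))
for z in(X[2],.125): print("bowl@z",z,[(ang(Y,AX),np.linalg.norm(Y[:2]-AX)) for Y in(atz(b6,z,p6,o6),atz(b7,z,p7,o7))])
H=[tri([ray(a,p6,o6),ray(b,p7,o7)]) for a,b in(([341.7,208.8],[237,211.3]),([355.3,225.3],[252.3,227.7]))]
d=H[1]-H[0];print("hands",H,"facing",np.degrees(np.arctan2(d[1],d[0]))+90)
z=(H[0][2]+H[1][2])/2
for p,o,a,b in((p6,o6,[341.7,208.8],[355.3,225.3]),(p7,o7,[237,211.3],[252.3,227.7])):
    d=atz(b,z,p,o)-atz(a,z,p,o);print("hands@",np.degrees(np.arctan2(d[1],d[0]))+90)
S=atz([306.3,178.7],.126,s);print("lens side@.126",S,ang(S,AX))
for pp,oo,q in((p5,o5,[515.8,226.7]),(p3,o3,[529,222])):
    Y=atz(q,.126,pp,oo);T=tri([ray([306.3,178.7],s),ray(q,pp,oo)]);print("lens",Y,ang(Y,AX),T,ang(T,AX))
print("axis plate in side",proj([*AX,.07],s),"measured col ~320.3")
E
python3 m.py
```

```text
w6 balls [0.4564 0.1454 0.7041 0.079 ] sep 0.25647576986904164 (.2546) axis [0.5612 0.0412] angs [np.float64(135.17), np.float64(14.81)]
w7 balls [0.4565 0.1447 0.7036 0.0782] sep 0.25588579327801325 (.2546) axis [0.561  0.0405] angs [np.float64(135.07), np.float64(14.82)]
w5 balls [ 0.4577  0.145   0.5231 -0.1037] sep 0.25719912904463565 (.2546) axis [0.5615 0.0393] angs [np.float64(134.46), np.float64(-105.04)]
bowl [0.5572 0.0831 0.1321] 95.93965304473832 0.04207335309808241
bowl@z 0.13214307266701264 [(np.float64(96.2314892166164), np.float64(0.04224223922161541)), (np.float64(95.66251478910705), np.float64(0.04189024803222067))]
bowl@z 0.125 [(np.float64(93.64219291803299), np.float64(0.04163645435872849)), (np.float64(94.86539780961522), np.float64(0.03962261804210714))]
hands [array([0.5455, 0.0764, 0.1294]), array([0.5698, 0.0781, 0.1282])] facing 94.132881671928
hands@ 94.3856116888152
hands@ 95.08478819220723
lens side@.126 [0.5477 0.2429 0.126 ] 93.93452688958381
lens [0.5471 0.2484 0.126 ] 94.01503822201752 [0.5484 0.2491 0.1233] 93.6364520282038
lens [0.5456 0.248  0.126 ] 94.41761512698343 [0.5478 0.25   0.1225] 93.7874748675964
axis plate in side [[319.6666 234.3135]] measured col ~320.3
```

Figure and camera bearings agree within about 1°: the figure is at about 95° and the camera at 94°. The wheel is released, so on to the middle shutter button.

jog_arm --commands '[{"gripper": 0,"dx": -0.0078,"dy": -0.039,"dz": 0,"rx": 0,"ry": 0,"rz": 0},{"gripper": 0,"dx": -0.0078,"dy": -0.039,"dz": 0,"rx": 0,"ry": 0,"rz": 0},{"gripper": 0,"dx": -0.0078,"dy": -0.039,"dz": 0,"rx": 0,"ry": 0,"rz": 0},{"gripper": 0,"dx": -0.0078,"dy": -0.039,"dz": 0,"rx": 0,"ry": 0,"rz": 0},{"gripper": 0,"dx": -0.0078,"dy": -0.039,"dz": 0,"rx": 0,"ry": 0,"rz": 0}]'

```text
clock: 12.5
tcp_pos: [0.5018, -0.0322, 0.3695]
ee_rot: [0.95, 2.994, -0.001]
force: [0.6, -0.9, -1.0]
opening: 0.003
finger_force: 0.0
```

jog_arm --commands '[{"gripper": 0,"dx": -0.0078,"dy": -0.039,"dz": 0,"rx": 0,"ry": 0,"rz": 0},{"gripper": 0,"dx": -0.0078,"dy": -0.039,"dz": 0,"rx": 0,"ry": 0,"rz": 0},{"gripper": 0,"dx": -0.0078,"dy": -0.039,"dz": 0,"rx": 0,"ry": 0,"rz": 0},{"gripper": 0,"dx": -0.0078,"dy": -0.039,"dz": 0,"rx": 0,"ry": 0,"rz": 0},{"gripper": 0,"dx": -0.0078,"dy": -0.039,"dz": 0,"rx": 0,"ry": 0,"rz": 0}]'

```text
clock: 13.0
tcp_pos: [0.4212, -0.2135, 0.3696]
ee_rot: [0.95, 2.994, -0.001]
force: [-0.2, -0.2, 0.2]
opening: -0.002
finger_force: 0.0
```

jog_arm --commands '[{"gripper": 0,"dx": -0.0078,"dy": -0.039,"dz": 0,"rx": 0,"ry": 0,"rz": 0},{"gripper": 0,"dx": -0.0078,"dy": -0.039,"dz": 0,"rx": 0,"ry": 0,"rz": 0},{"gripper": 0,"dx": 0,"dy": 0,"dz": 0,"rx": 0,"ry": 0,"rz": 0},{"gripper": 0,"dx": 0,"dy": 0,"dz": 0,"rx": 0,"ry": 0,"rz": 0}]'

```text
clock: 13.4
tcp_pos: [0.3899, -0.2853, 0.3694]
ee_rot: [-0.954, -2.993, -0.001]
force: [0.1, 0.2, -0.4]
opening: 0.003
finger_force: 0.0
```

```bash
cat > btn.py <<'E'
from h import *
import pickle,sys
np.set_printoptions(precision=4,suppress=True)
o,m=state();p=env.read_camera("wrist");pickle.dump((o,p),open(sys.argv[1],"wb"))
im=p["pixels"]
def lock(p,o):
    q=proj([.462,-.331,.015],p,o)[0];hsv=cv2.cvtColor(p["pixels"],cv2.COLOR_BGR2HSV);out=[]
    r=45;x,y=map(int,q);g=cv2.cvtColor(p["pixels"][max(0,y-r):y+r,max(0,x-r):x+r],cv2.COLOR_BGR2GRAY)
    # dark housing ring; the button is the bright hole in it
    cs,h=cv2.findContours((g<65).astype(np.uint8),cv2.RETR_CCOMP,cv2.CHAIN_APPROX_NONE)
    for c,hh in zip(cs,h[0]):
        if cv2.contourArea(c)>30: (a,b),ax,_=cv2.fitEllipse(c);out.append(("hole" if hh[3]>=0 else "outer",round(a+max(0,x-r),1),round(b+max(0,y-r),1),np.round(ax,1)))
    return q,out
if __name__=="__main__":
    q,out=lock(p,o);print("predicted",q)
    for k in out: print(k,atz(k[1:3],.02,p,o))
    for r in env.masks_of("shutter_top",p): print(r["score"],r["point"],r["mask"].sum(),atz(r["point"],.02,p,o))
    pickle.dump([r["mask"] for r in env.masks_of("shutter_top",p)],open("mk.pkl","wb"))
E
python3 btn.py w8.pkl
```

```text
t 13.4 tcp [ 0.3899 -0.2853  0.3694] yaw 144.64 tilt [0. 0.] r 0.369 ang -117.73 j [-0.68 -0.16  1.8   0.    1.5  -1.64] F [ 0.1  0.2 -0.4]
predicted [318.3541 240.2631]
('outer', 317.4, 240.0, array([27.9, 28.7])) [ 0.4595 -0.331   0.02  ]
('hole', 317.0, 243.0, array([19.7, 20.4])) [ 0.4629 -0.3341  0.02  ]
('outer', 356.6, 211.6, array([18.1, 20.7])) [ 0.4569 -0.2621  0.02  ]
('outer', 274.4, 206.3, array([ 3.6, 23.5])) [ 0.3844 -0.3513  0.02  ]
0.84 [316.2, 240.6] 293 [ 0.4592 -0.3329  0.02  ]
0.61 [249.3, 209.8] 608 [ 0.3681 -0.3829  0.02  ]
0.59 [354.3, 210.7] 176 [ 0.454 -0.264  0.02 ]
```

Run:
```python
from h import *
import pickle
np.set_printoptions(precision=4,suppress=True)
L=lambda f:pickle.load(open(f,"rb"))
o3,p3=L("w3.pkl");o8,p8=L("w8.pkl");s=env.read_camera("side");o,m=state()
a,b,c=ray([317,243],p8,o8),ray([125.8,242.7],p3,o3),ray([288.3,368.9],s)
for k in([a,b],[a,c],[a,b,c]):
    X=tri(k);print(X,"tool shift to 40mm above .02:",m.T@(np.array([X[0],X[1],.06])-o["tcp_pos"]))
```

```text
t 13.6 tcp [ 0.3916 -0.284   0.3695] yaw 144.91 tilt [0. 0.] r 0.367 ang -117.59 j [-0.68 -0.16  1.8   0.    1.5  -1.64] F [ 0.2 -0.7  0.2]
[ 0.4633 -0.3342  0.0198] tool shift to 40mm above .02: [-0.0874  0.      0.3095]
[ 0.4635 -0.3344  0.0181] tool shift to 40mm above .02: [-0.0878 -0.      0.3095]
[ 0.4636 -0.3347  0.0186] tool shift to 40mm above .02: [-0.088  -0.0002  0.3095]
```

jog_arm --commands '[{"gripper": 0,"dx": -0.0293,"dy": 0,"dz": 0.02,"rx": 0,"ry": 0,"rz": 0},{"gripper": 0,"dx": -0.0292,"dy": 0,"dz": 0.03,"rx": 0,"ry": 0,"rz": 0},{"gripper": 0,"dx": -0.0292,"dy": 0,"dz": 0.03,"rx": 0,"ry": 0,"rz": 0},{"gripper": 0,"dx": 0,"dy": 0,"dz": 0.04,"rx": 0,"ry": 0,"rz": 0},{"gripper": 0,"dx": 0,"dy": 0,"dz": 0.04,"rx": 0,"ry": 0,"rz": 0}]'

```text
clock: 14.1
tcp_pos: [0.4647, -0.3348, 0.2081]
ee_rot: [0.946, 2.995, -0.0]
force: [0.3, 1.0, 0.2]
opening: -0.001
finger_force: 0.0
```

jog_arm --commands '[{"gripper": 0,"dx": 0,"dy": 0,"dz": 0.04,"rx": 0,"ry": 0,"rz": 0},{"gripper": 0,"dx": 0,"dy": 0,"dz": 0.04,"rx": 0,"ry": 0,"rz": 0},{"gripper": 0,"dx": 0,"dy": 0,"dz": 0.03,"rx": 0,"ry": 0,"rz": 0},{"gripper": 0,"dx": 0,"dy": 0,"dz": 0.02,"rx": 0,"ry": 0,"rz": 0},{"gripper": 0,"dx": 0,"dy": 0,"dz": 0,"rx": 0,"ry": 0,"rz": 0}]'

```text
clock: 14.6
tcp_pos: [0.4612, -0.3323, 0.0755]
ee_rot: [-0.944, -2.989, -0.004]
force: [-0.2, 0.1, 0.2]
opening: 0.005
finger_force: 0.0
```

Run:
```python
from h import *
o,m=state();print(np.round(m.T@(np.array([.4635,-.3343,.03])-o["tcp_pos"]),4))
```

```text
t 14.6 tcp [ 0.4612 -0.3323  0.0755] yaw 144.94 tilt [-0.006  0.005] r 0.3869 ang -105.04 j [-0.67  0.22  1.97  0.    0.96 -1.63] F [-0.2  0.1  0.2]
[-0.0034 -0.0003  0.0454]
```

jog_arm --commands '[{"gripper": 0,"dx": -0.001,"dy": 0,"dz": 0.015,"rx": 0,"ry": 0,"rz": 0},{"gripper": 0,"dx": 0,"dy": 0,"dz": 0.015,"rx": 0,"ry": 0,"rz": 0},{"gripper": 0,"dx": 0,"dy": 0,"dz": 0.013,"rx": 0,"ry": 0,"rz": 0},{"gripper": 0,"dx": 0,"dy": 0,"dz": 0,"rx": 0,"ry": 0,"rz": 0}]'

```text
clock: 15.0
tcp_pos: [0.4625, -0.335, 0.0341]
ee_rot: [-0.948, -2.991, -0.002]
force: [-0.4, 0.0, -0.5]
opening: -0.003
finger_force: 0.0
```

Run:
```python
from h import *
o,m=state();print(np.round(m.T@(np.array([.4635,-.3343,.022])-o["tcp_pos"]),4))
```

```text
t 15.0 tcp [ 0.4625 -0.335   0.0341] yaw 144.83 tilt [-0.003  0.002] r 0.3891 ang -104.75 j [-0.67  0.27  1.99 -0.    0.88 -1.63] F [-0.4  0.  -0.5]
[-0.0004  0.0011  0.0121]
```

Before pressing, I'll confirm the figure hasn't moved (top-view balls), then press slowly.

Run:
```python
from h import *
t=env.read_camera("top")
P=[]
for a in(135.1,14.8,-105):
    g=[*(AX+.147*np.array([np.cos(np.radians(a)),np.sin(np.radians(a))])),.045];X=atz(dark(proj(g,t)[0],t["pixels"],8),.045,t);P.append(X)
P=np.array(P);c=circ(P);print(c,np.degrees(np.arctan2(*(P[:,:2]-c).T[::-1])))
```

```text
[0.55971429 0.04272126] [ 135.13141786   14.82249989 -105.17018027]
```

jog_arm --commands '[{"gripper": 0,"dx": 0,"dy": 0.001,"dz": 0.006,"rx": 0,"ry": 0,"rz": 0},{"gripper": 0,"dx": 0,"dy": 0,"dz": 0.006,"rx": 0,"ry": 0,"rz": 0},{"gripper": 0,"dx": 0,"dy": 0,"dz": 0,"rx": 0,"ry": 0,"rz": 0}]'

```text
clock: 15.35
tcp_pos: [0.4641, -0.335, 0.0236]
ee_rot: [-0.949, -2.994, -0.001]
force: [-0.3, 0.1, 0.1]
opening: -0.001
finger_force: 0.0
```

jog_arm --commands '[{"gripper": 0,"dx": 0,"dy": 0,"dz": 0.003,"rx": 0,"ry": 0,"rz": 0},{"gripper": 0,"dx": 0,"dy": 0,"dz": 0,"rx": 0,"ry": 0,"rz": 0}]'

```text
clock: 15.55
tcp_pos: [0.4646, -0.3355, 0.0214]
ee_rot: [0.949, 2.994, -0.0]
force: [-0.2, 0.3, 1.7]
opening: 0.001
finger_force: 0.8
```

jog_arm --commands '[{"gripper": 0,"dx": 0,"dy": 0,"dz": 0.003,"rx": 0,"ry": 0,"rz": 0},{"gripper": 0,"dx": 0,"dy": 0,"dz": 0,"rx": 0,"ry": 0,"rz": 0}]'

```text
clock: 15.75
tcp_pos: [0.4648, -0.3357, 0.0186]
ee_rot: [0.949, 2.994, -0.001]
force: [-1.4, 0.5, 3.6]
opening: 0.002
finger_force: 1.7
```

jog_arm --commands '[{"gripper": 0,"dx": 0,"dy": 0,"dz": 0.002,"rx": 0,"ry": 0,"rz": 0},{"gripper": 0,"dx": 0,"dy": 0,"dz": 0,"rx": 0,"ry": 0,"rz": 0}]'

```text
clock: 15.95
tcp_pos: [0.4648, -0.3356, 0.0166]
ee_rot: [0.949, 2.994, -0.001]
force: [-0.7, -0.3, 4.9]
opening: -0.006
finger_force: 2.2
```

jog_arm --commands '[{"gripper": 0,"dx": 0,"dy": 0,"dz": 0.001,"rx": 0,"ry": 0,"rz": 0},{"gripper": 0,"dx": 0,"dy": 0,"dz": 0,"rx": 0,"ry": 0,"rz": 0}]'

```text
clock: 16.15
tcp_pos: [0.4649, -0.3357, 0.016]
ee_rot: [0.949, 2.994, -0.001]
force: [-0.6, 0.5, 7.4]
opening: -0.001
finger_force: 3.6
```

jog_arm --commands '[{"gripper": 0,"dx": 0,"dy": 0,"dz": 0.001,"rx": 0,"ry": 0,"rz": 0},{"gripper": 0,"dx": 0,"dy": 0,"dz": 0,"rx": 0,"ry": 0,"rz": 0}]'

```text
clock: 16.35
tcp_pos: [0.4649, -0.3357, 0.0159]
ee_rot: [0.949, 2.994, -0.0]
force: [-2.2, 1.8, 13.1]
opening: 0.002
finger_force: 6.6
```

The stop was felt: force rose to 13 N with no further travel. Releasing.

jog_arm --commands '[{"gripper": 0,"dx": 0,"dy": 0,"dz": -0.01,"rx": 0,"ry": 0,"rz": 0},{"gripper": 0,"dx": 0,"dy": 0,"dz": -0.03,"rx": 0,"ry": 0,"rz": 0},{"gripper": 0,"dx": 0,"dy": 0,"dz": -0.04,"rx": 0,"ry": 0,"rz": 0},{"gripper": 0,"dx": 0,"dy": 0,"dz": -0.04,"rx": 0,"ry": 0,"rz": 0},{"gripper": 0,"dx": 0,"dy": 0,"dz": -0.04,"rx": 0,"ry": 0,"rz": 0}]'

```text
clock: 16.85
tcp_pos: [0.4638, -0.3347, 0.175]
ee_rot: [-0.949, -2.993, -0.001]
force: [0.4, -0.1, -1.0]
opening: -0.001
finger_force: 0.0
```

jog_arm --commands '[{"gripper": 0,"dx": 0,"dy": 0,"dz": 0,"rx": 0,"ry": 0,"rz": 0},{"gripper": 0,"dx": 0,"dy": 0,"dz": 0,"rx": 0,"ry": 0,"rz": 0},{"gripper": 0,"dx": 0,"dy": 0,"dz": 0,"rx": 0,"ry": 0,"rz": 0}]'

```text
clock: 17.15
tcp_pos: [0.4634, -0.3345, 0.1726]
ee_rot: [-0.949, -2.992, -0.002]
force: [-0.2, 0.4, 0.1]
opening: -0.004
finger_force: 0.0
```

Run:
```python
from h import *
state();print(env.close_job())
```

```text
t 17.15 tcp [ 0.4634 -0.3345  0.1726] yaw 144.82 tilt [-0.002  0.002] r 0.3884 ang -104.64 j [-0.67  0.12  1.89  0.    1.14 -1.63] F [-0.2  0.4  0.1]
the job is handed in; nothing more can be done
None
```

The figure was turned to within about 1° of the camera by my measurements, the wheel was let go, then the middle-sized shutter button was pressed to its stop and released; the job was handed in at 17 s, with no verdict reported.

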